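Find the finished connecting rod with the plug gauge

ROBOT

A 6-joint arm with a two-finger parallel gripper is mounted at the origin on the work surface. World frame = base frame: x ahead of the robot, y to its left, z up, the work surface at z = 0. Lengths are in m, angles in rad, forces in N, time in s.
With the tool pointing down it reaches from about 0.275 to 0.875 m from the base axis. Payload 12.5 kg.
Tool frame: the origin (TCP) lies on the centre line of the jaws, within the pads' length; the fingertips stand r.finger_overhang ahead of it and the grasp point (between the pads) lies 3 mm ahead of it (r.finger_overhang is the distance from the TCP to the fingertips, in m); z points along the fingers, y is the line along which they close (so a half turn about z gives the same grasp; the last joint's range is limited). The gripper opens to 85 mm and grips with 20 to 120 N. Pads are 22 mm wide; open, the fingers measure 114 mm over their backs; the gripper's body (76 mm by 85 mm) begins 54 mm behind the grasp point. The pads swing forward as they close: fully open they stand 13 mm farther back than shut.
Start: joints at [-1.217, 0.351, 1.652, -0, 1.139, -0.085], TCP at [0.234, -0.498, 0.253] pointing down, gripper open.
Joint ranges: [-2.75, 2.75], [-0.79, 2.1], [0.01, 2.65], [-1.57, 4.71], [0.07, 3.14], [-2.87, 2.87]. Speed limits (rad/s): [2.22, 2.22, 2.79, 3.14, 3.14, 3.14].

INTERFACE

Orientations are given as a unit quaternion [x, y, z, w].
In Python, from cell import r, optics gives the robot as it stands. The module is installed in compiled form; this text tells all that it offers. Calls block until the motion is done:
- r.move_to(position, orientation): joint-space move of the TCP to a pose.
- r.move_linear(position, rot=None, vel=0.15): straight line of the TCP; rot=None keeps the orientation; vel is the mean speed in m/s.
- r.set_joints(angles): joint-space move.
- r.set_gripper(opening, squeeze=None): opening from 0.0 (shut) to 1.0 (fully open); squeeze is the grip in N (None keeps the last); returns when the fingers have stopped.
- r.sleep(seconds).
- r.inverse_kinematics(position, orientation): joint angles nearest the present ones, or None.
- optics.get_image(name): name is "scene" or "top" or "wrist"; returns a dict with "pixels" (480x640x3 uint8, red, green, blue), "depth" (480x640 float32, m along the optical axis (not along the pixel's ray), 0 where there is no reading), "fx", "fy", "cx", "cy" (pixels), "camera_from_world" (4x4, takes a point from world to camera coordinates); the wrist camera has in their place "mount" (4x4, takes a point from camera to tool coordinates, whose origin is the TCP and whose axes are the flange's). Camera axes: x right, y down, z forward; pixel columns grow to the right and rows downward; lengths in m; the calibration is good to about 2 mm. A picture is of the moment at which its call begins: read the wrist's pose just before it.
A pose or a line that the arm cannot do raises r.PlanningError and nothing moves.
- r.hand_in(): hands the job in; it is judged then, once.
Readings, each from a call of its own:
- r.current_t(): time.
- r.current_q(): joint angles.
- r.current_qvel(): joint speeds.
- r.current_effort(): joint torques, N m.
- r.current_tool_pos(): TCP position.
- r.current_ee_rot(): TCP orientation.
- r.current_contact_force(): force on the tool from outside, world axes, zero at the start.
- r.current_torque(): the same for the moment, N m.
- r.current_opening(): opening from 0.0 (shut) to 1.0 (fully open).
- r.current_finger_force(): force on a finger pad.
Only numpy, scipy, OpenCV 4.12 (cv2) and the standard library are available. Lean on these libraries where they do the work, as an engineer would, in place of code of your own. Each camera call takes 0.05 s, during which the arm holds its last target. There are 200 camera calls.

TASK

Only one of the three connecting rods on the mat has had its small-end bush finished to size: find it by trying the plug gauge, held upright by its handle, in the small-end bores; in the right one it goes down right through the rod, in the others it stops on the face. Stand the gauge back in its own hole in the wooden block, lay the rod that it passed flat in the steel tray, drop neither of them, and leave the other two rods and everything else on the bench where they lie.

Things in the scene. Friction and masses are not known exactly. Their poses are not given: they have to be found in the camera images.
- rod_a_grip (a point): rod_a. Point to hold it by: on the shank, half-way up, 12 mm above the underside. x runs along the rod to its small end, z up. The shank there is 20 mm wide (y) and 16 mm deep (4 to 20 mm above the underside), clear from x = -20 to +62 mm. Small end (36 mm ring, brass bush) centred at x = +82 mm, big end (76 mm wide, with bolt shoulders) at x = -58 mm.
- rod_a_bore (a point): Centre of the bore's mouth in the brass bush of its small end, on the upper face, 24 mm above the underside; it runs straight down to the mat. In one rod the bore is finished to 21.5 mm and the gauge goes through with light play; in the other two it is still 16.5 mm and the gauge stops on the upper face. Trying tells which.
- rod_b_grip (a point): rod_b. Another connecting rod; all said of rod_a_grip holds for it too.
- rod_b_bore (a point): The same point on rod_b: see rod_a_bore.
- rod_c_grip (a point): rod_c. Another connecting rod; all said of rod_a_grip holds for it too.
- rod_c_bore (a point): The same point on rod_c: see rod_a_bore.
- gauge_grip (a point): Middle of the straight knurled handle (18 mm diameter, 45 to 122 mm above the nose) of the steel plug gauge, 85 mm above its nose. The gauge stands upright, nose down and loose, in the wooden block. z is its axis, up from nose to handle.
- gauge_nose (a point): Centre of the flat nose of the plug gauge, its lower end, on its axis. Above it: the plug, 20 mm in diameter, 34 mm long, with a 1.4 mm lead-in at the nose; then a 13 mm neck.
- gauge: The whole plug gauge, 125 mm long, 0.22 kg; origin and axes as gauge_nose.
- block_hole (a point): Centre of the mouth of the gauge's own hole, 26 mm wide, 25 mm deep, flat bottom, in the top of a wooden block 100 (x) by 62 (y) by 40 mm high, fixed on the bench. It is the widest of three holes, 28 mm from one end; the other two, 38 and 59 mm further along the block's x, are 16 and 11 mm wide.
- tray: Shallow sheet-steel parts tray, fixed on the bench: outside 270 (x) by 170 (y) by 30 mm high, walls and floor 3 mm thick. Origin at the centre of its underside, x along its length.
- piston: Bystander: an aluminium piston, 86 mm across, 62 mm high, standing crown up; origin under its centre.
- pin: Bystander: a gudgeon pin standing on end, 20 mm across, 58 mm high; origin under its centre.
- socket: Bystander: a wrench socket standing on end, 30 mm across, 45 mm high; origin under its centre.
- oiler: Bystander: a white oil bottle, 52 mm across, 150 mm high; origin under its centre.
- paste: Bystander: a tin, 72 mm across, 70 mm high; origin under its centre.
- spanner: Bystander: a 150 mm open spanner, lying.
- driver: Bystander: a screwdriver, lying.
- rod_a: rod_a: one of three dark steel connecting rods, alike outside, 190 mm long, 24 mm thick at both ends, about 0.4 kg, lying flat on a 2 mm thick peach mat (its top at z = 0.002). Origin on the underside, 12 mm straight below rod_a_grip, same axes.
- rod_b: rod_b: one of three dark steel connecting rods, alike outside, 190 mm long, 24 mm thick at both ends, about 0.4 kg, lying flat on a 2 mm thick peach mat (its top at z = 0.002). Origin on the underside, 12 mm straight below rod_b_grip, same axes.
- rod_c: rod_c: one of three dark steel connecting rods, alike outside, 190 mm long, 24 mm thick at both ends, about 0.4 kg, lying flat on a 2 mm thick peach mat (its top at z = 0.002). Origin on the underside, 12 mm straight below rod_c_grip, same axes.
Mind the look-alikes: they are no part of the job. What is shaped like the rod_b but orange is not meant.

How it is judged:
By the outcome, as a careful person would: the job done as asked, in the order asked, and still so for the second after the job is handed in, with the robot touching nothing.
It also fails if it takes over 67 s, if anything falls off the work surface, if the arm or the gripper's body presses on something with over 40 N, if the wrist force passes 120 N, or if a joint passes its speed limit or range.

## Working session

There is one attempt and no reset: what is moved stays moved. The work goes in short steps, each a Python script; the robot and the scene stay as the last script left them, time stands still between calls to the robot, and variables do not carry over. Pictures are saved under pics/ and viewed, at most 10 in all, crops included, and the job is handed in when it is done.

```bash
mkdir -p pics; cat > h.py <<'E'
import numpy as np, cv2
from cell import r, optics
def save(name,fn):
    im=optics.get_image(name); np.savez('pics/'+fn+'.npz',**im); cv2.imwrite('pics/'+fn+'.png',im['pixels'][...,::-1]); return im
E
python3 - <<'E'
from h import *
for n in('scene','top'):
    im=save(n,n+'0'); print(n,im['fx'],im['fy'],im['cx'],im['cy'],np.round(np.array(im['camera_from_world']),3).tolist())
print(r.current_t(),r.finger_overhang,r.current_ee_rot())
E
```

```text
scene 578.9775391347661 578.9775391347661 324.1845992754456 237.44075889870075 [[0.776, 0.63, 0.014, -0.409], [0.499, -0.601, -0.625, -0.146], [-0.385, 0.492, -0.781, 1.51], [0.0, 0.0, 0.0, 1.0]]
top 614.7329108969163 614.7329108969163 333.49953626893773 242.64730832541218 [[-0.019, -1.0, -0.017, 0.089], [-0.996, 0.02, -0.086, 0.446], [0.087, 0.015, -0.996, 1.596], [0.0, 0.0, 0.0, 1.0]]
0.1 0.022 [ 9.76028464e-01  2.17642200e-01 -8.25559387e-05 -5.51280098e-04]
```

View pics/top0.png

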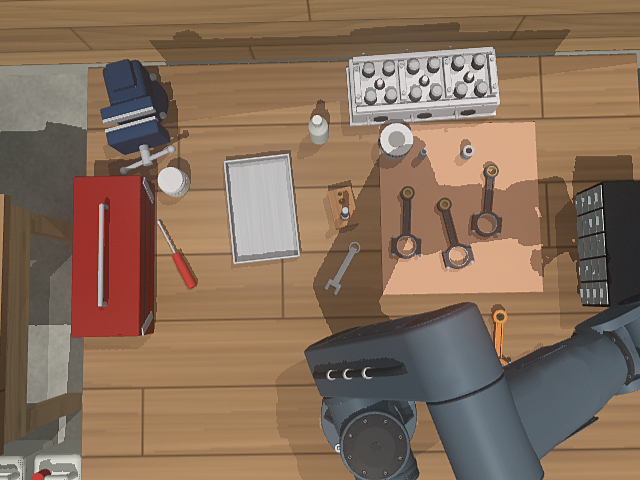

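View pics/scene0.png

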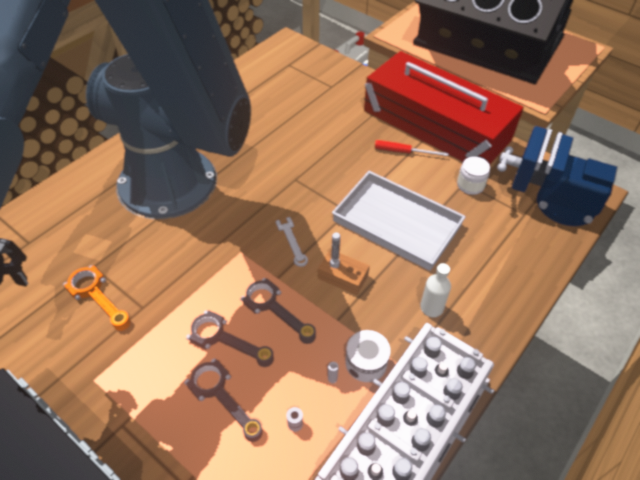

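The top view shows three dark rods on the mat, with small ends near (407,192), (445,205) and (491,171). The gauge is in its block at (345,212), the tray is at (262,208), and the orange look-alike rod is at (500,330). The scene view shows the same: bores near (307,333), (264,355) and (252,429), gauge at (336,248). Next, enlarged crops.

```bash
python3 - <<'E'
import cv2
a=cv2.imread('pics/top0.png')[150:275,320:510]; cv2.imwrite('pics/topc.png',cv2.resize(a,None,fx=4.2,fy=4.2,interpolation=cv2.INTER_CUBIC))
a=cv2.imread('pics/scene0.png')[225:450,180:380]; cv2.imwrite('pics/scenec.png',cv2.resize(a,None,fx=2.6,fy=2.6,interpolation=cv2.INTER_CUBIC))
E
```

```text
(no output)
```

View pics/topc.png

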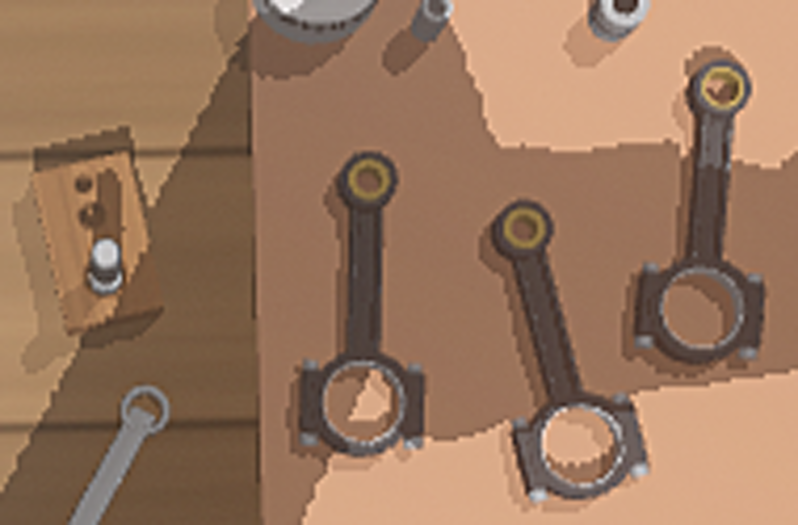

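View pics/scenec.png

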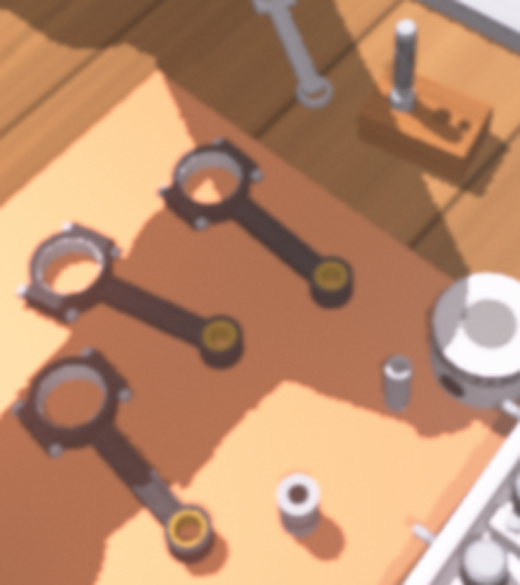

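The top crop shows bush centres at crop px (369,180), (523,228) and (721,88). Big ends are at (362,403), (580,445) and (702,308), and the gauge top is at (104,252). In the scene crop the bores are at (332,275), (220,336) and (188,528), and the gauge top is at (405,27). By description the targets are the three dark rods, not the orange one. The gauge stands in the block, and the pin and socket at crop (432,10) and (620,10) are not it.

```bash
cat >> h.py <<'E'
def load(fn): return dict(np.load('pics/'+fn+'.npz'))
def P(im):
    K=np.array([[im['fx'],0,im['cx']],[0,im['fy'],im['cy']],[0,0,1.]]); return K@np.array(im['camera_from_world'])[:3]
def tri(i1,p1,i2,p2):
    X=cv2.triangulatePoints(P(i1),P(i2),np.float64(p1).reshape(2,1),np.float64(p2).reshape(2,1))[:,0]; return X[:3]/X[3]
def onz(im,p,z):
    M=P(im); H=np.c_[M[:,0],M[:,1],M[:,2]*z+M[:,3]]; X=np.linalg.solve(H,[p[0],p[1],1.]); return X[:2]/X[2]
E
python3 - <<'E'
from h import *
np.set_printoptions(precision=4,suppress=True)
T,S=load('top0'),load('scene0')
t=lambda x,y:(319.5+(x+.5)/4.2,149.5+(y+.5)/4.2)
s=lambda x,y:(179.5+(x+.5)/2.6,224.5+(y+.5)/2.6)
for n,a,b,z in [('b1',(369,180),(332,275),.026),('b2',(523,228),(220,336),.026),('b3',(721,88),(188,528),.026),('B1',(362,403),(210,176),.026),('B2',(580,445),(70,265),.026),('B3',(702,308),(73,397),.026),('gtop',(104,252),(405,27),.14),('h2',(91,214),(441,115),.04),('h3',(84,184),(462,122),.04)]:
    print(n,tri(T,t(*a),S,s(*b)),onz(T,t(*a),z),onz(S,s(*b),z))
for p in[(225,158),(290,153),(299,256),(234,263)]: print('tray',onz(T,p,.03))
E
```

```text
b1 [ 0.5756 -0.1162  0.0262] [ 0.5755 -0.1164] [ 0.5757 -0.1159]
b2 [ 0.5429 -0.2121  0.0247] [ 0.5431 -0.2115] [ 0.5431 -0.2129]
b3 [ 0.6289 -0.3389  0.0252] [ 0.629  -0.3383] [ 0.6288 -0.3394]
B1 [ 0.4352 -0.1083  0.0252] [ 0.4354 -0.108 ] [ 0.4354 -0.1089]
B2 [ 0.4065 -0.2426  0.0246] [ 0.4066 -0.2422] [ 0.407  -0.2433]
B3 [ 0.4908 -0.3211  0.0243] [ 0.4905 -0.3209] [ 0.4918 -0.3214]
gtop [0.5166 0.0501 0.139 ] [0.5174 0.0509] [0.5162 0.0485]
h2 [0.5542 0.0573 0.0416] [0.5555 0.0582] [0.5526 0.0572]
h3 [0.5731 0.0615 0.0436] [0.5744 0.0622] [0.571  0.0628]
tray [0.6775 0.3643]
tray [0.6871 0.1915]
tray [0.4133 0.1714]
tray [0.3983 0.3416]
```

Triangulated heights agree (bores 0.025, gauge top 0.139), the bore-to-big-end spacing comes to 140 mm, and the tray measures 275 × 172. I'll take a wrist look over the rods next.

```bash
cat >> h.py <<'E'
from scipy.spatial.transform import Rotation as Ro
def down(y): return [np.cos(y/2),np.sin(y/2),0,0]
def wrist(fn):
    p=np.array(r.current_tool_pos()); q=r.current_ee_rot(); im=optics.get_image('wrist')
    W=np.eye(4); W[:3,:3]=Ro.from_quat(q).as_matrix(); W[:3,3]=p
    im['camera_from_world']=np.linalg.inv(W@np.array(im['mount'])); np.savez('pics/'+fn+'.npz',**im)
    cv2.imwrite('pics/'+fn+'.png',im['pixels'][...,::-1]); return im
def proj(im,X):
    u=P(im)@np.r_[X,1]; return u[:2]/u[2]
E
python3 - <<'E'
from h import *
np.set_printoptions(precision=3,suppress=True)
r.move_to([.52,-.2,.27],down(0))
im=wrist('w1'); print(np.array(im['mount']),im['fx'],r.current_t(),r.current_q())
for X in[(.5756,-.1162,.026),(.5429,-.2121,.026),(.6289,-.3389,.026),(.4352,-.1083,.026),(.4065,-.2426,.026),(.4908,-.3211,.026)]: print(proj(im,X))
E
```

```text
[[-0.001 -0.946 -0.325  0.084]
 [ 1.    -0.001 -0.001 -0.   ]
 [ 0.    -0.325  0.946 -0.12 ]
 [ 0.     0.     0.     1.   ]] 375.56249567397856 1.675 [-0.452  0.347  1.614 -0.     1.181  1.119]
[229.172 141.764]
[330.668 176.343]
[473.191  80.061]
[232.115 277.784]
[357.54  301.704]
[437.601 227.538]
```

View pics/w1.png

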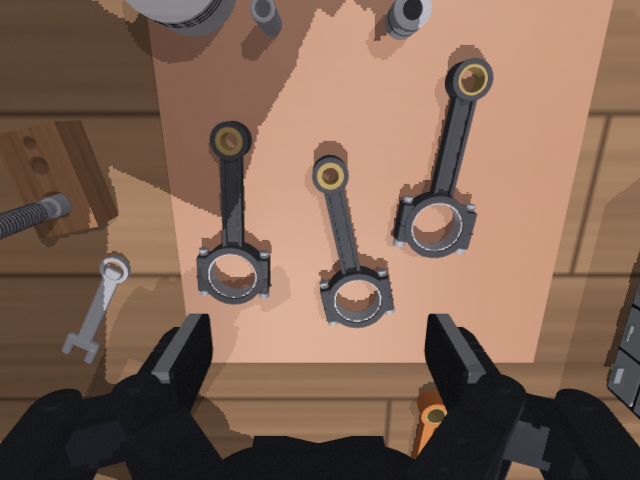

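The wrist view shows the three bushes at about (230,140), (330,176) and (472,79), within 1-2 px of prediction. An enlarged crop of the three bushes gives exact centres and the order to try them.

```bash
python3 - <<'E'
import cv2,numpy as np
a=cv2.imread('pics/w1.png'); cs=[]
for u,v in[(230,141),(330,176),(472,79)]:
    cs.append(cv2.resize(a[v-22:v+22,u-22:u+22],(264,264),interpolation=cv2.INTER_CUBIC))
cv2.imwrite('pics/bush.png',np.hstack(cs))
E
```

```text
(no output)
```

View pics/bush.png

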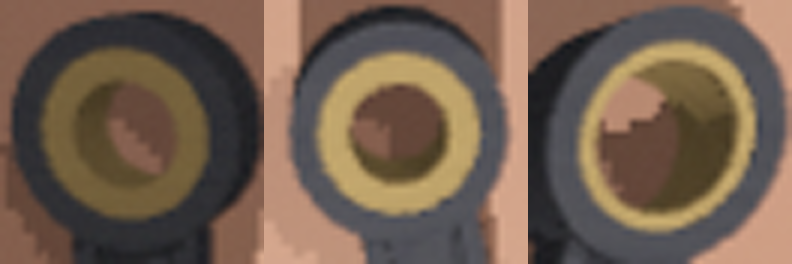

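Rod 3, the rightmost, has a visibly thinner bush and larger bore, so I try it first. Now I'll take the gauge.

```bash
python3 - <<'E'
from h import *
np.set_printoptions(precision=4,suppress=True)
im=load('w1'); print('b3',onz(im,(473.0,79.25),.026))
print('b1',onz(im,(208+125.5/6-.5,119+133/6-.5),.026),'b2',onz(im,(308+(399.5-264)/6-.5,154+132.5/6-.5),.026))
g=[.5165,.050]
r.move_to([*g,.21],down(0)); wrist('w2')
r.move_linear([*g,.103],vel=.12)
r.set_gripper(0.0,60); print('open',r.current_opening(),r.current_finger_force(),r.current_contact_force())
r.move_linear([*g,.18],vel=.1)
im=wrist('w3'); print(r.current_contact_force(),r.current_tool_pos(),r.current_t(),r.current_opening())
print('pred nose',proj(im,(*g,.18-.003-.085)),'top',proj(im,(*g,.18-.003+.04)))
E
```

```text
b3 [ 0.6296 -0.3386]
b1 [ 0.5766 -0.1156] b2 [ 0.5436 -0.2115]
open 0.19234961917842788 58.58889576047659 [-0.9705  0.4416  4.3101]
[-0.4123  0.0369 -2.2504] [0.5161 0.05   0.1793] 5.375 0.19209376037501
pred nose [319.2371 258.2793] top [320.1985 424.6197]
```

View pics/w3.png

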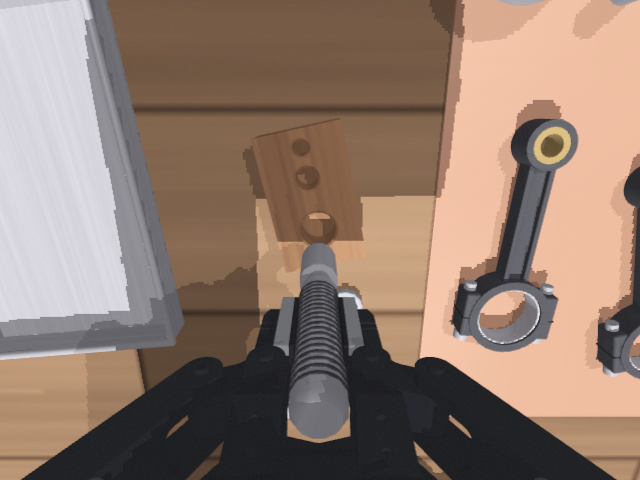

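The gauge is held upright between the pads: nose near (319,245), cap near (319,405), and its hole mouth at (319,227). I'll use depth for its fore-aft offset and tilt, and locate the hole.

```bash
python3 - <<'E'
from h import *
np.set_printoptions(precision=4,suppress=True)
im=load('w3'); D=im['depth']; C=np.linalg.inv(im['camera_from_world'])
def pt(u,v): 
    d=D[v,u]; return (C@[(u-im['cx'])/im['fx']*d,(v-im['cy'])/im['fy']*d,d,1])[:3]
for v in list(range(238,290,4))+list(range(290,440,12)): print(v,pt(319,v))
a=im['pixels'][235:285,290:350]
for v in(255,262,268): 
    row=D[v,280:360]; k=np.where(row<.25)[0]+280; print('width',v,k.min(),k.max())
print('hole',onz(im,(319,227.5),.04),pt(319,205),pt(340,225))
for v in (211,215,240,243): print(v,onz(im,(319,v),.04))
T=load('top0')
E
python3 -c "
import cv2
a=cv2.imread('pics/w3.png')[200:290,265:375];cv2.imwrite('pics/w3c.png',cv2.resize(a,None,fx=6,fy=6,interpolation=cv2.INTER_CUBIC))"
```

```text
238 [0.5047 0.05   0.0199]
242 [0.5052 0.0501 0.0309]
246 [0.5265 0.0501 0.0982]
250 [0.5271 0.0502 0.1062]
254 [0.5263 0.0502 0.1102]
258 [0.5268 0.0502 0.1172]
262 [0.5263 0.0502 0.1216]
266 [0.5258 0.0502 0.1254]
270 [0.5233 0.0502 0.1247]
274 [0.5232 0.0502 0.1295]
278 [0.5254 0.0502 0.139 ]
282 [0.5257 0.0502 0.1438]
286 [0.5255 0.0502 0.1475]
290 [0.5257 0.0502 0.152 ]
302 [0.525  0.0502 0.1615]
314 [0.5257 0.0503 0.1723]
326 [0.5267 0.0503 0.1824]
338 [0.5267 0.0503 0.1899]
350 [0.5262 0.0503 0.196 ]
362 [0.5256 0.0503 0.2014]
374 [0.5257 0.0503 0.2071]
386 [0.5258 0.0503 0.2124]
398 [0.5241 0.0503 0.2151]
410 [0.5207 0.0503 0.216 ]
422 [0.5168 0.0503 0.2164]
434 [0.5112 0.0503 0.2152]
width 255 302 334
width 262 302 335
width 268 301 336
hole [0.5196 0.0501] [0.5363 0.0501 0.04  ] [0.5208 0.0348 0.038 ]
211 [0.5319 0.0501]
215 [0.5289 0.0501]
240 [0.51   0.0501]
243 [0.5077 0.0501]
```

View pics/w3c.png

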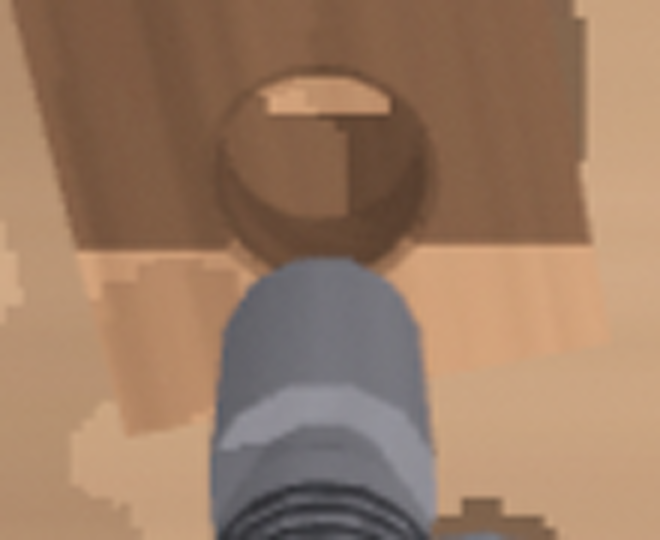

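Depth puts the gauge axis at TCP +0.6 mm in x, untilted, with the nose 88 mm below the TCP. The hole centre is about (0.519,0.050). Next I try bore 3 with a guarded descent.

```bash
cat >> h.py <<'E'
def fine(p,vel=.1):
    r.move_linear(p,vel=vel); r.sleep(.1); e=np.array(p)-r.current_tool_pos(); r.move_linear(list(np.array(p)+e),vel=vel); return np.array(p)+e
E
python3 - <<'E'
from h import *
np.set_printoptions(precision=4,suppress=True)
b=np.array([.6294,-.3386]); t=b-[.0006,.0002]
r.move_linear([*t,.18],vel=.22)
c=fine([*t,.125]); print(c,r.current_tool_pos(),r.current_t()); wrist('w4')
r.sleep(.15); f0=np.array(r.current_contact_force())
z=c[2]
while z>.0925:
    z-=.003; r.move_linear([c[0],c[1],z],vel=.04); f=np.array(r.current_contact_force())-f0
    print(round(z,4),r.current_tool_pos(),f)
    if f[2]>10 or np.hypot(f[0],f[1])>15: break
print(r.current_t())
E
```

```text
[ 0.6284 -0.3386  0.1241] [ 0.6284 -0.3386  0.1243] 8.4167
0.1211 [ 0.6282 -0.3385  0.1207] [ 1.1194 -0.6348  0.094 ]
0.1181 [ 0.6283 -0.3385  0.1177] [ 0.2115 -0.7256  0.449 ]
0.1151 [ 0.6283 -0.3385  0.1148] [ 0.4492 -1.2394  0.6557]
0.1121 [ 0.6283 -0.3385  0.1118] [ 0.2388 -1.6575  0.6515]
0.1091 [ 0.6283 -0.3385  0.1088] [ 0.9073 -0.0567  0.756 ]
0.1061 [ 0.6283 -0.3386  0.1058] [ 0.8536 -0.4959 -0.4109]
0.1031 [ 0.6283 -0.3385  0.1028] [ 0.6459 -1.0292  1.1252]
0.1001 [ 0.6283 -0.3385  0.0998] [ 0.9883 -1.3108  0.4377]
0.0971 [ 0.6283 -0.3385  0.0968] [ 1.46   -0.8828  0.8562]
0.0941 [ 0.6283 -0.3385  0.0938] [ 0.5702 -1.3715  0.2707]
0.0911 [ 0.6283 -0.3385  0.0908] [ 1.7404 -0.3106 -0.1134]
11.3667
```

The gauge went down 23 mm with under 2 N, so rod 3 is the finished one. I'll touch bottom, withdraw, and return it to the block hole.

```bash
python3 - <<'E'
from h import *
np.set_printoptions(precision=4,suppress=True)
p=np.array(r.current_tool_pos()); c=[.6284,-.3386]
r.move_linear([*c,.0901],vel=.03); print(r.current_tool_pos(),r.current_contact_force())
r.move_linear([*c,.17],vel=.12)
t=np.array([.5190-.0006,.0500])
r.move_linear([*t,.18],vel=.22)
q=fine([*t,.135]); wrist('w5'); f0=np.array(r.current_contact_force()); print(r.current_tool_pos())
r.move_linear([q[0],q[1],.109],vel=.06)
z=.109
while z>.101:
    z-=.0015; r.move_linear([q[0],q[1],z],vel=.03); f=np.array(r.current_contact_force())-f0; print(round(z,4),r.current_tool_pos(),f)
    if f[2]>6 or np.hypot(*f[:2])>15: break
r.set_gripper(0.5); r.sleep(.2)
x=r.current_tool_pos(); r.move_linear([x[0],x[1],.20],vel=.12)
im=wrist('w6'); print(r.current_t())
D=im['depth'];C=np.linalg.inv(im['camera_from_world'])
v,u=np.mgrid[0:480,0:640]; X=np.stack([(u-im['cx'])/im['fx']*D,(v-im['cy'])/im['fy']*D,D,np.ones_like(D)],-1)@C.T
m=(np.hypot(X[...,0]-.519,X[...,1]-.05)<.012)&(X[...,2]>.13)&(X[...,2]<.15)&(D>0); print('gauge top',m.sum(),np.median(X[m],0),X[m][:,2].max())
E
```

```text
[ 0.6285 -0.3387  0.0903] [ 0.8347 -0.2546  0.0162]
[0.518  0.0501 0.1346]
0.1075 [0.518  0.05   0.1076] [0.4067 0.9267 0.0509]
0.106 [0.5179 0.0501 0.106 ] [-0.4238  0.1477 -0.093 ]
0.1045 [0.5179 0.05   0.1044] [ 0.2231  0.6612 -0.5283]
0.103 [0.5182 0.0501 0.1033] [-0.2485 -0.072   3.5565]
0.1015 [0.5188 0.05   0.1031] [-4.4731  0.9393 21.8907]
18.8333
gauge top 975 [0.5219 0.0507 0.1393 1.    ] 0.14151273706620054
```

The gauge stands in its hole again, top at 0.139 as before. Now I'll pick rod 3.

```bash
python3 - <<'E'
from h import *
np.set_printoptions(precision=4,suppress=True)
b=np.array([.6292,-.3387]); B=np.array([.4908,-.3211]); d=(b-B)/np.linalg.norm(b-B); yaw=np.arctan2(d[1],d[0])
g=b-d*.089; print(g,yaw)
r.move_to([*g,.20],down(yaw)); r.set_gripper(.6,100)
q=fine([*g,.05]); f0=np.array(r.current_contact_force())
r.move_linear([q[0],q[1],.030],vel=.08); r.move_linear([q[0],q[1],.027],vel=.03); print(r.current_tool_pos(),np.array(r.current_contact_force())-f0)
r.set_gripper(0.0,100); print(r.current_opening(),r.current_finger_force(),np.array(r.current_contact_force())-f0,r.current_tool_pos())
r.move_linear([q[0],q[1],.07],vel=.05); wrist('w7'); print(r.current_opening(),np.array(r.current_contact_force())-f0,r.current_torque(),r.current_t())
E
```

```text
[ 0.5409 -0.3275] -0.12648870396872647
[ 0.5407 -0.3274  0.027 ] [ 0.1736 -0.7324  0.1585]
0.20609222980365186 98.72966766357422 [-1.4106  1.4208  4.7504] [ 0.5408 -0.3274  0.0276]
0.202062921806129 [-0.3268 -0.1167 -3.8677] [ 0.0063 -0.0721 -0.0487] 24.5917
```

View pics/w7.png

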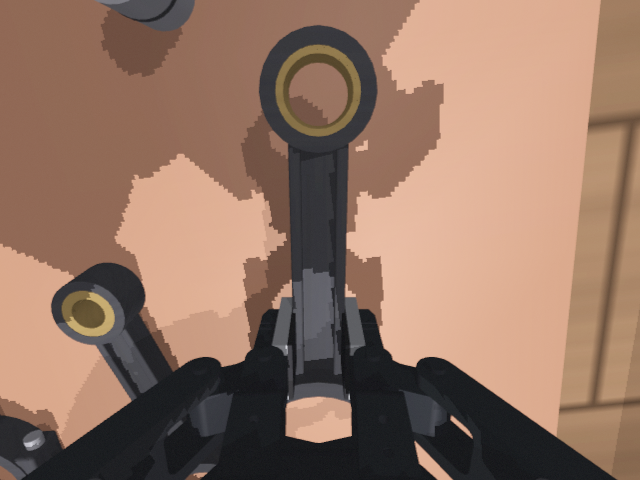

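The rod is held square in the jaws, thin bush at (318,92), and weighs 3.9 N as expected. Carrying it over to the tray.

```bash
python3 - <<'E'
from h import *
np.set_printoptions(precision=4,suppress=True)
x=r.current_tool_pos(); r.move_linear([x[0],x[1],.23],vel=.15)
yt=.073; t=np.array([.544,.267])-.007*np.array([np.cos(yt),np.sin(yt)])
r.move_linear([*t,.23],down(yt),vel=.18)
r.move_linear([*t,.06],vel=.1); r.sleep(.1); f0=np.array(r.current_contact_force()); print(r.current_tool_pos(),f0,r.current_t())
r.move_linear([*t,.034],vel=.05); z=.034
while z>.024:
    z-=.0015; r.move_linear([*t,z],vel=.03); f=np.array(r.current_contact_force())-f0; print(round(z,4),r.current_tool_pos(),f)
    if f[2]>5: break
r.set_gripper(.5); r.sleep(.1)
r.move_linear([*t,.12],vel=.1); r.move_to([.40,-.3,.3],down(0)); print(r.current_t())
save('top','top1')
a=cv2.imread('pics/top1.png')[120:310,205:545]; cv2.imwrite('pics/top1c.png',cv2.resize(a,None,fx=2.3,fy=2.3,interpolation=cv2.INTER_CUBIC))
E
```

```text
[0.5372 0.2666 0.0604] [ 1.1868  0.6833 -4.5382] 31.2083
0.0325 [0.5371 0.2665 0.0326] [-0.8773 -0.8656  0.6763]
0.031 [0.537  0.2665 0.031 ] [-1.7286 -0.9985  0.5911]
0.0295 [0.537  0.2664 0.0294] [-1.7633 -0.9695 -0.7714]
0.028 [0.5372 0.2666 0.0286] [-3.7109 -2.0241  9.6667]
36.5917
```

View pics/top1c.png

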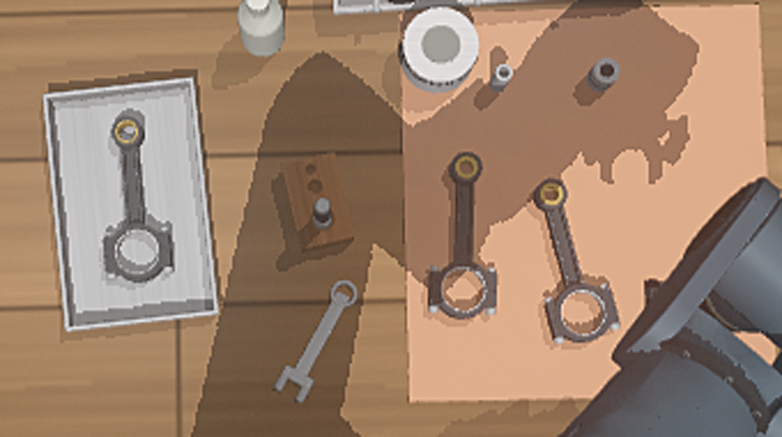

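The picture shows the rod lying flat in the tray (130,200), the gauge upright in its hole (322,212), and the other two rods and the bystanders in view unmoved.

```bash
python3 -c "
from h import *
print(r.hand_in())"
```

```text
the job is handed in; nothing more can be done
None
```

The job is handed in at about 37 s: the gauge passed through the right-hand rod (the only one tried), it stands back in its own hole, and that rod lies flat in the steel tray with nothing dropped and nothing else I could see moved.

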